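# Clear the scrap off the inspection plate

## Robot

A 6-joint arm with a two-finger parallel gripper is mounted at the origin on a cart in front of the work surface, level with it; the furniture and walls round the work are solid. World frame = base frame: x ahead of the robot, y to its left, z up, the work surface at z = 0. Lengths are in mm, angles in degrees, forces in N, time in s.
With the tool pointing down it reaches from about 350 to 850 mm from the base axis. Payload 8.1 kg.
Tool frame: the origin (TCP) lies at the very end of the fingers, on their centre line; the grasp point (between the pads) lies 19 mm behind it (r.grip_point_offset is the distance from the TCP to the grasp point, in mm); z points along the fingers, y is the line along which they close (so a half turn about z gives the same grasp; the last joint's range is limited). The gripper opens to 85 mm and grips with 20 to 120 N. Pads are 22 mm wide; open, the fingers measure 114 mm over their backs; the gripper's body (76 mm by 85 mm) begins 54 mm behind the grasp point. The pads swing forward as they close: fully open they stand 13 mm farther back than shut.
Start: joints at [-74.221, 7.471, 85.268, -0, 87.261, -4.893], TCP at [211.834, -561.366, 201.592] pointing down, gripper open.
Joint ranges: [-169.43, 169.43], [-51.17, 129.36], [1.28, 143.12], [-76.62, 256.62], [0, 156.53], [-152.29, 152.29]. Speed limits (degrees/s): [136.94, 136.94, 159.86, 180, 180, 180].

## Interface

Orientations are given as [roll, pitch, yaw] about the fixed x, y, z axes, in that order (R = Rz(yaw) Ry(pitch) Rx(roll)).
In Python, from bench import status, eyes, r gives the robot as it stands.
- The arm moves only by the shell command python3 -m handwheel 'ROWS' [FORCE]. ROWS is a JSON object whose one key "series" holds a list that holds one entry, the list of rows, each a list of 7 numbers: the shift along the tool's x, y, z in cm, then the turn, a rotation vector about the tool's x, y, z in rad, then the opening, from 0 (shut) to 1 (fully open). In form: {"series": [[[tx, ty, tz, rx, ry, rz, claw], ...]]}. A call has 1 to 12 rows; each row is the pose to reach, as a shift and turn from the pose commanded when the call began, along the tool's axes at that moment; what a row does not reach only later rows make up. A row lasts 1/8 s, in which the tool goes at most 62.5 mm and 10.7 degrees, less where a joint would pass 70% of its speed; a pose out of reach is approached as far as the arm can. A call with a gripper value outside its range is refused whole. The fingers move at their own pace and stop on an object; FORCE is the grip in N (left out, the last holds). Time passes only in rows, so rows that repeat a pose let the fingers close. It gives the time, the measured TCP pose, the force, the opening and the grip force at its end, in the units of the state.
- status.sense(): the state, without advancing time (a new reading comes with each control period).
- eyes.snapshot(name): name is "scene" or "top"; returns a dict with "img" (420x560x3 uint8, red, green, blue), "mtx" (3x3 intrinsics, pixels), "R" (3x3) and "t" (3): a world point X has camera coordinates R X + t. Camera axes: x right, y down, z forward; pixel columns grow to the right and rows downward; lengths in mm; the calibration is good to about 2 mm. A picture is of the moment at which its call begins. There is no depth.
- r.hand_in(): hands the job in; it is judged then, once.
The state is a dict: "time": time; "joint_pos": joint angles; "qd": joint speeds; "joint_efforts": joint torques, N m; "tool_pos": TCP position; "tcp_rot": TCP orientation; "ft_force": force on the tool from outside, world axes, zero at the start; "wrist_torque": the same for the moment, N m; "finger_gap": finger opening in mm; "grip_force": force on a finger pad.
Only numpy, scipy, OpenCV 4.12 (cv2) and the standard library are available. Lean on these libraries where they do the work, as an engineer would, in place of code of your own. Each camera call takes 0.05 s, during which the arm holds its last target. There are 200 camera calls.

## Task

Clear the two pieces of scrap, the brown disc and the blue offcut, off the inspection plate and over its open edge into the red bin. Both lie tight against the tall rear fence, so draw them clear of it first, without bearing down hard on the plate; the bright gauge block between them is good and stays where it is on the plate, and nothing else on the bench is disturbed.

Things in the scene. Friction and masses are not known exactly. Their poses are not given: they have to be found in the camera images.
- plate: Fixed plate: steel slab 302 x 190 mm on a green cast base. Origin: centre of its underside on the worktop, z up; the steel top is 90 mm above it. Own x runs along the rear fence, own +y to it: aluminium, inner face at y = +95 mm, 12 mm thick, top 38 mm above the steel. Side fences: inner faces at x = +-151 mm, tops 22 mm above the steel. The edge at y = -95 mm is open.
- plate_edge (a point): Middle of the plate's open edge, at the height of its top; axes as the plate's.
- bin: Fixed red open plastic bin, 306 mm (own x) by 160 mm (own y) by 80 mm high, walls and floor 5 mm. Origin at the centre of its underside. It stands right along the plate's open edge (gap about 3 mm), its axes parallel to the plate's, its rim 10 mm below the plate's top.
- disc: Scrap: loose brown netted brake disc, 130 mm across the net (124 mm hard), top 23 mm above the steel, 0.25 to 0.5 kg, lying flat on the plate within 4 mm of the rear fence, on the plate's +x half. Too wide to be grasped across. Slides easily on the oiled steel: dragged by fingertips pressed on its top with 15 to 20 N. Origin: centre of its underside (under the net, 2 mm below the steel).
- offcut: Scrap: loose flat-bar offcut painted blue, 110 mm long (own x) by 36 mm (own y) by 20 mm thick, 0.17 to 0.35 kg, flat, long side within 4 mm of the rear fence, on the -x half. No finger fits between it and the fence; it slides easily on the oiled steel and is dragged by fingertips pressed on its top with 15 to 20 N. Origin at the centre of its underside, z up.
- gauge_block: Good part, stays: loose bright steel block 70 mm long (own x) by 17 mm by 16 mm high, about 0.1 kg, lying on the plate between the lanes of the two scrap pieces, its length pointing at the open edge. Origin at the centre of its underside.
- grease_tin: Bystander: round green tin with a pale lid, 67 mm across, 38 mm high, loose on the worktop. Origin at the centre of its underside.
- crank: Bystander: grey crank with two upright bosses, 67 x 49 x 50 mm, loose on the worktop. Origin at the centre of its underside.
- tape: Bystander: tan masking tape roll, 73 mm across, 19 mm high, loose on the worktop. Origin at the centre of its underside.

How it is judged (in metres and radians):
At the end, for the whole second after the job is handed in: Disc and offcut both lie at rest inside the bin (origins within its outline, less than 75 mm above the worktop, not touching the plate); the gauge block is within 20 mm of where it was (x of disc in the frame of bin between -0.15 and 0.15 m and y of disc in the frame of bin between -0.08 and 0.08 m and height (world z) of each of disc, offcut below 0.075 m and x of offcut in the frame of bin between -0.15 and 0.15 m and y of offcut in the frame of bin between -0.08 and 0.08 m and contact force between each of disc, offcut and plate below 0.1 N and linear speed of each of disc, offcut below 0.02 m/s and distance of gauge_block from where it was at the start of the episode below 0.02 m).
It fails at once if the plate is borne down on with more than 60 N, by the fingers or through the disc or the offcut (contact force between any of the fingers, disc, offcut and plate above 60 N).
It fails at once if the gauge block is moved more than 20 mm (distance of gauge_block from where it was at the start of the episode above 0.02 m).
It fails at once if the tin, the crank or the tape is moved more than 20 mm (distance of any of grease_tin, crank, tape from where it was at the start of the episode above 0.02 m).
It also fails if it takes over 70 s, if anything falls off the work surface, if the arm or the gripper's body presses on something with over 40 N, if the wrist force passes 120 N, or if a joint passes its speed limit or range.

## Working session

There is one attempt and no reset: what is moved stays moved. The work goes in short steps, Python scripts to look and compute and a shell command to move; the robot and the scene stay as the last step left them, time stands still between calls to the robot, and variables do not carry over. Pictures are saved under pics/ and viewed, at most 10 in all, crops included, and the job is handed in when it is done.

```bash
ls; mkdir -p pics
python3 - <<'E'
from bench import status, eyes, r
import cv2
for n in ("scene","top"):
    s=eyes.snapshot(n); cv2.imwrite(f"pics/{n}0.png",s["img"][:,:,::-1])
    print(n,s["mtx"].tolist(),s["R"].round(4).tolist(),s["t"].round(1).tolist())
print(status.sense())
E
```

```text
pics
scene [[510.9832696257242, 0.0, 273.32941036138936], [0.0, 510.9832696257242, 212.7043653767844], [0.0, 0.0, 1.0]] [[-0.6824, -0.7308, -0.0135], [-0.5406, 0.5171, -0.6636], [0.492, -0.4456, -0.7479]] [402.8, 363.3, 982.2]
top [[447.22777393501747, 0.0, 278.30681730062275], [0.0, 447.22777393501747, 214.19031671504615], [0.0, 0.0, 1.0]] [[0.0099, -0.9999, 0.0073], [-0.9892, -0.0108, -0.1459], [0.1459, -0.0058, -0.9893]] [-22.2, 586.2, 1134.6]
{'time': 0.1, 'joint_pos': array([-7.42201647e+01,  7.51205447e+00,  8.53227130e+01, -1.30661243e-03,
        8.72616020e+01, -4.89257664e+00]), 'qd': array([-0.01945138, -0.11460284, -0.18599697, -0.07637157,  0.04813631,
        0.01766669]), 'joint_efforts': array([ 2.34862237e-04, -5.70953929e+01, -5.01943016e+01, -2.90539901e-04,
        8.15105333e-03,  8.33218337e-06]), 'tool_pos': array([ 211.68355394, -560.83728959,  200.63922763]), 'tcp_rot': array([-1.79903870e+02, -6.91888489e-03,  2.06724697e+01]), 'ft_force': array([-0.53995411,  0.51255689,  0.7013259 ]), 'wrist_torque': array([ 0.03389971, -0.01222593, -0.00300593]), 'grip_force': 0.0, 'finger_gap': 85.5343906664907}
```

View pics/scene0.png

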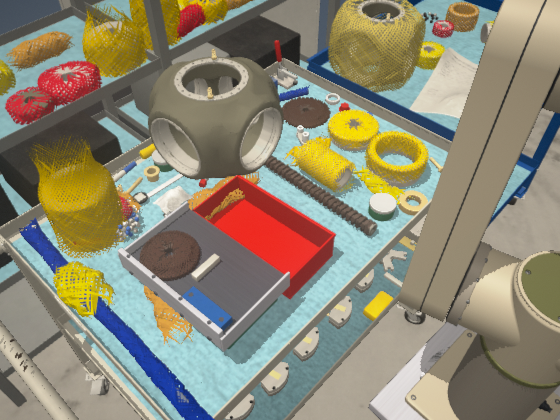

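View pics/top0.png

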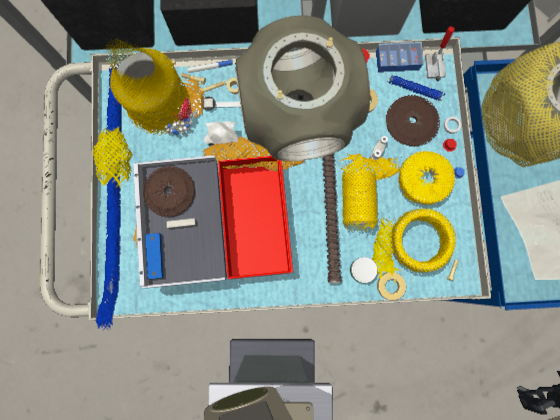

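Both views show the plate with its rear fence on the world +y side. In the top view the disc is at about (169,191), the offcut (153,256), the block (181,223) and the red bin (255,218), which lies towards -y. Next I measure these.

```bash
cat > h.py <<'E'
import numpy as np, cv2
from bench import status, eyes, r
def ray(s,px,z):
    K,R,t=map(np.asarray,(s["mtx"],s["R"],s["t"])); px=np.atleast_2d(px).astype(float)
    d=np.c_[px,np.ones(len(px))]@np.linalg.inv(K).T@R; c=-R.T@t
    return c+d*((z-c[2])/d[:,2])[:,None]
def masks(s):
    h,S,v=[a.astype(int) for a in cv2.split(cv2.cvtColor(s["img"],cv2.COLOR_RGB2HSV))]
    return dict(red=((h<8)|(h>172))&(S>170)&(v>90), blue=(h>100)&(h<118)&(S>140)&(v>70),
      brown=((h<16)|(h>170))&(S>50)&(S<170)&(v<110), pale=(v>150)&(S<70), grey=(S<45)&(v>50)&(v<130))
def big(m,box):
    z=np.zeros(m.shape,np.uint8); a,b,c,d=box; z[b:d,a:c]=m[b:d,a:c]
    cs=cv2.findContours(z,cv2.RETR_EXTERNAL,cv2.CHAIN_APPROX_NONE)[0]
    return max(cs,key=cv2.contourArea).reshape(-1,2)
def rect(P):
    c,w,a=cv2.minAreaRect(P[:,:2].astype(np.float32)); return np.round([*c,*w,a],1)
BOX=dict(top=dict(red=(215,155,300,285),blue=(135,225,170,285),brown=(140,160,200,222),pale=(160,212,203,235),grey=(140,155,232,285)),
 scene=dict(red=(185,170,340,300),blue=(175,280,240,335),brown=(130,225,205,285),pale=(188,250,225,285),grey=(115,200,295,345)))
Z=dict(red=80,blue=110,brown=113,pale=106,grey=90)
def measure(names=("top","scene")):
    for n in names:
        s=eyes.snapshot(n); m=masks(s)
        for k in Z:
            try:
                q=big(m[k],BOX[n][k]); print(n,k,rect(ray(s,q,Z[k])),len(q), np.r_[q.min(0),q.max(0)])
            except ValueError: print(n,k,"none")
E
python3 - <<'E'
from h import *
measure()
s=eyes.snapshot("top"); cv2.imwrite("pics/topcrop.png",cv2.resize(s["img"][145:295,125:305,::-1],None,fx=4,fy=4,interpolation=cv2.INTER_CUBIC)[:600,:800])
s=eyes.snapshot("scene"); cv2.imwrite("pics/scenecrop.png",cv2.resize(s["img"][170:360,105:345,::-1],None,fx=3,fy=3,interpolation=cv2.INTER_CUBIC))
E
```

```text
top red [578.3  45.1 305.3 163.2   6.3] 476 [218 155 292 278]
top blue [471.  287.9 109.5  38.7   6.2] 117 [145 233 162 278]
top brown [632.1 258.3 124.9 124.   46.4] 145 [143 166 194 216]
top pale [553.8 227.5  16.6  69.6   7.1] 65 [166 218 194 227]
top grey [560.5 228.1 312.5 204.6   6.3] 402 [140 157 227 284]
scene red [563.3  62.7 333.4 197.3   5.9] 430 [193 175 334 298]
scene blue [471.5 287.7 111.8  30.8   6.2] 101 [183 287 230 327]
scene brown [625.8 262.4 131.7 116.7   6.3] 161 [140 231 199 280]
scene pale [555.6 228.3  17.4  72.3   7.7] 57 [191 253 218 278]
scene grey [574.2 224.5 313.  189.8   4.7] 486 [126 204 282 337]
```

View pics/topcrop.png

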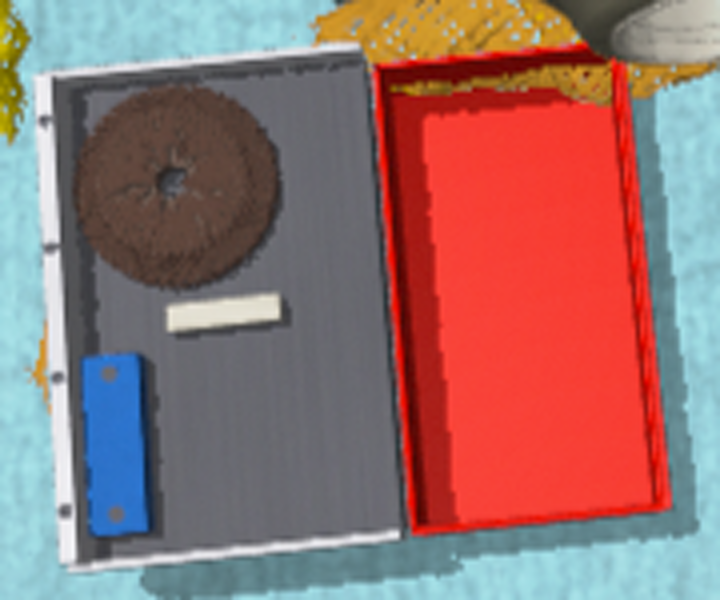

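View pics/scenecrop.png

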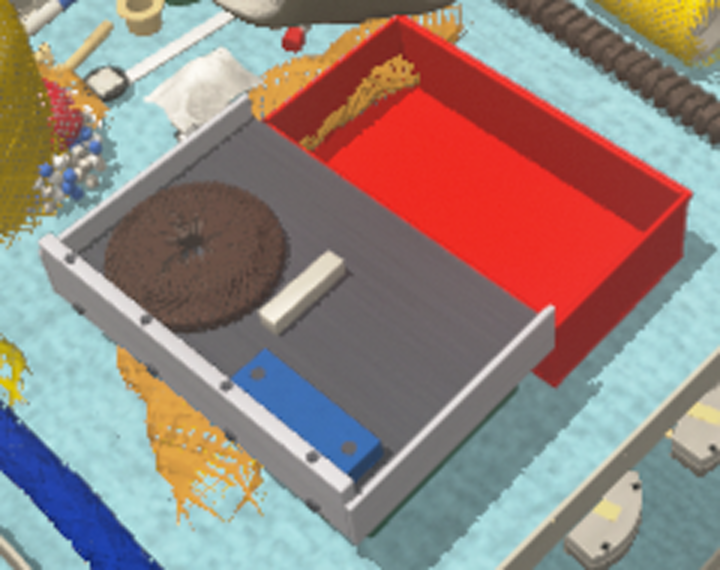

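```bash
python3 -m handwheel '{"series": [[[34,-31,-1,0,0,-0.66,0.5],[34,-31,-1,0,0,-0.66,0.5],[34,-31,-1,0,0,-0.66,0.5],[34,-31,-1,0,0,-0.66,0.5],[34,-31,-1,0,0,-0.66,0.5],[34,-31,-1,0,0,-0.66,0.5],[34,-31,-1,0,0,-0.66,0.5],[34,-31,-1,0,0,-0.66,0.5]]]}' 30
```

```text
time: 1.3
tool_pos: [421.6, -148.3, 211.9]
tcp_rot: [180.0, -0.0, 58.7]
ft_force: [0.3, -0.6, 0.1]
finger_gap: 42.7
grip_force: 0.0
```

```bash
python3 -m handwheel '{"series": [[[46,-3.4,0,0,0,-0.66,0.5],[46,-3.4,0,0,0,-0.66,0.5],[46,-3.4,0,0,0,-0.66,0.5],[46,-3.4,0,0,0,-0.66,0.5],[46,-3.4,0,0,0,-0.66,0.5],[46,-3.4,0,0,0,-0.66,0.5],[46,-3.4,0,0,0,-0.66,0.5],[46,-3.4,0,0,0,-0.66,0.5],[46,-3.4,3,0,0,-0.66,0.5],[46,-3.4,6,0,0,-0.66,0.5],[46,-3.4,6,0,0,-0.66,0.5]]]}'
python3 - <<'E'
from h import *
s=eyes.snapshot("scene"); cv2.imwrite("pics/a.png",cv2.resize(s["img"][110:350,90:390,::-1],None,fx=2.5,fy=2.5))
print(status.sense())
E
```

```text
time: 2.68
tool_pos: [629.6, 258.0, 147.8]
tcp_rot: [-179.6, 0.1, 96.3]
ft_force: [-0.3, -0.7, 0.5]
finger_gap: 42.9
grip_force: 0.0
{'time': 2.725, 'joint_pos': array([ 1.79573628e+01,  2.17059727e+01,  7.39896007e+01, -2.13102740e-03,
        8.44830155e+01,  1.16545332e+01]), 'qd': array([-0.21865951, -1.85585728, -2.66966861,  0.0470521 ,  0.27070171,
       -0.10192147]), 'joint_efforts': array([ 1.52170043e-01, -6.66838932e+01, -4.75874734e+01,  8.35022394e-03,
       -1.49681903e-01,  3.40171027e-05]), 'tool_pos': array([630.936043  , 258.2911015 , 150.31361928]), 'tcp_rot': array([-1.79825521e+02,  3.81534981e-02,  9.63030958e+01]), 'ft_force': array([-0.1959847 , -0.40465363,  0.23734329]), 'wrist_torque': array([-0.02549984, -0.01479212, -0.02066842]), 'grip_force': 0.0, 'finger_gap': 42.98163904266292}
```

View pics/a.png

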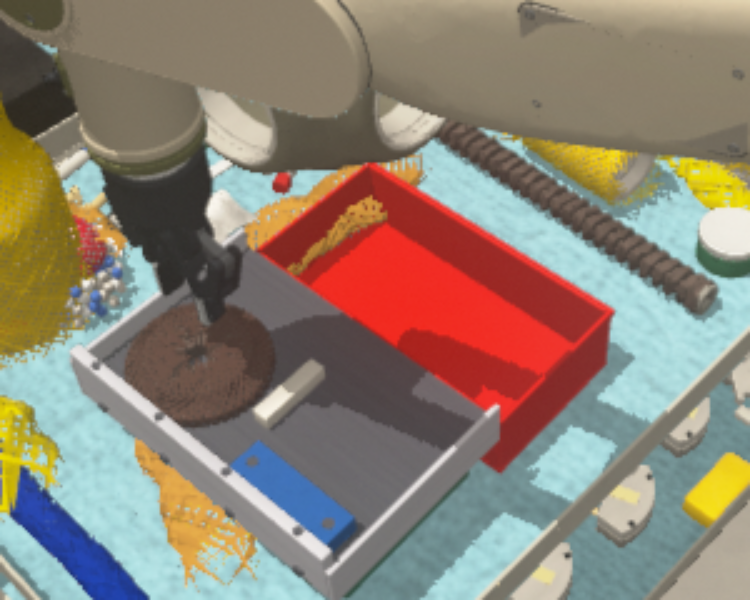

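The fingers stand about 37 mm above the middle of the disc (crop pixel (208,305)), lined up along the plate's x, and the block and fences are clear. I lower gently now.

```bash
python3 -m handwheel '{"series": [[[0,0,1.5,0,0,0,0.5],[0,0,3,0,0,0,0.5],[0,0,3.5,0,0,0,0.5],[0,0,3.5,0,0,0,0.5],[0,0,3.7,0,0,0,0.5],[0,0,3.8,0,0,0,0.5],[0,0,3.8,0,0,0,0.5]]]}'
```

```text
time: 3.6
tool_pos: [632.1, 258.7, 113.8]
tcp_rot: [180.0, -0.0, 96.3]
ft_force: [-0.0, 0.3, -0.1]
finger_gap: 42.5
grip_force: 0.0
```

```bash
python3 -m handwheel '{"series": [[[0,0,0.1,0,0,0,0.5],[0,0,0.2,0,0,0,0.5],[0,0,0.2,0,0,0,0.5]]]}'; python3 -m handwheel '{"series": [[[0,0,0.1,0,0,0,0.5],[0,0,0.2,0,0,0,0.5],[0,0,0.2,0,0,0,0.5]]]}'
```

```text
time: 3.98
tool_pos: [631.9, 258.6, 111.4]
tcp_rot: [-180.0, 0.0, 96.3]
ft_force: [-0.0, 0.6, 0.4]
finger_gap: 42.8
grip_force: 0.0
time: 4.35
tool_pos: [631.9, 258.6, 109.5]
tcp_rot: [-180.0, 0.0, 96.3]
ft_force: [0.4, 0.7, -0.5]
finger_gap: 42.7
grip_force: 0.0
```

```bash
python3 -m handwheel '{"series": [[[0,0,0.1,0,0,0,0.5],[0,0,0.1,0,0,0,0.5]]]}'
```

```text
time: 4.6
tool_pos: [631.9, 258.6, 108.5]
tcp_rot: [-180.0, 0.0, 96.3]
ft_force: [-0.1, 0.2, 0.3]
finger_gap: 42.8
grip_force: 0.0
```

```bash
python3 -m handwheel '{"series": [[[0,0,0.1,0,0,0,0.5],[0,0,0.1,0,0,0,0.5]]]}';python3 -m handwheel '{"series": [[[0,0,0.1,0,0,0,0.5],[0,0,0.1,0,0,0,0.5]]]}'
```

```text
time: 4.85
tool_pos: [631.9, 258.6, 107.5]
tcp_rot: [-180.0, 0.0, 96.3]
ft_force: [0.3, -0.1, -1.1]
finger_gap: 42.9
grip_force: 0.0
time: 5.1
tool_pos: [631.9, 258.6, 106.4]
tcp_rot: [-180.0, 0.0, 96.3]
ft_force: [0.1, -0.3, -0.5]
finger_gap: 42.7
grip_force: 0.0
```

```bash
python3 -m handwheel '{"series": [[[0,0,0.1,0,0,0,0.5],[0,0,0.1,0,0,0,0.5]]]}'
```

```text
time: 5.35
tool_pos: [631.9, 258.6, 105.4]
tcp_rot: [-180.0, 0.0, 96.3]
ft_force: [-0.1, 0.4, 0.4]
finger_gap: 43.1
grip_force: 0.0
```

```bash
python3 -m handwheel '{"series": [[[0,0,0.1,0,0,0,0.5],[0,0,0.1,0,0,0,0.5]]]}'
```

```text
time: 5.6
tool_pos: [631.9, 258.6, 104.5]
tcp_rot: [-180.0, 0.0, 96.3]
ft_force: [-0.4, 0.0, -0.0]
finger_gap: 42.8
grip_force: 0.0
```

```bash
python3 -m handwheel '{"series": [[[0,0,0.1,0,0,0,0.5],[0,0,0.1,0,0,0,0.5]]]}'
```

```text
time: 5.85
tool_pos: [631.9, 258.6, 103.4]
tcp_rot: [-180.0, 0.0, 96.3]
ft_force: [0.3, -0.2, 0.2]
finger_gap: 42.9
grip_force: 0.0
```

```bash
python3 -m handwheel '{"series": [[[0,0,0.1,0,0,0,0.5],[0,0,0.1,0,0,0,0.5]]]}'
```

```text
time: 6.1
tool_pos: [631.9, 258.6, 102.4]
tcp_rot: [-180.0, 0.0, 96.3]
ft_force: [-0.0, 0.1, 0.7]
finger_gap: 43.0
grip_force: 0.0
```

```bash
python3 -m handwheel '{"series": [[[0,0,0.1,0,0,0,0.5],[0,0,0.1,0,0,0,0.5]]]}'
```

```text
time: 6.35
tool_pos: [631.9, 258.6, 101.4]
tcp_rot: [-180.0, 0.0, 96.3]
ft_force: [0.7, 0.2, -0.4]
finger_gap: 42.5
grip_force: 0.0
```

Run:
```python
from h import *
s=eyes.snapshot("scene"); cv2.imwrite("pics/b.png",cv2.resize(s["img"][190:310,110:250,::-1],None,fx=5,fy=5,interpolation=cv2.INTER_CUBIC))
```

```text
(no output)
```

View pics/b.png

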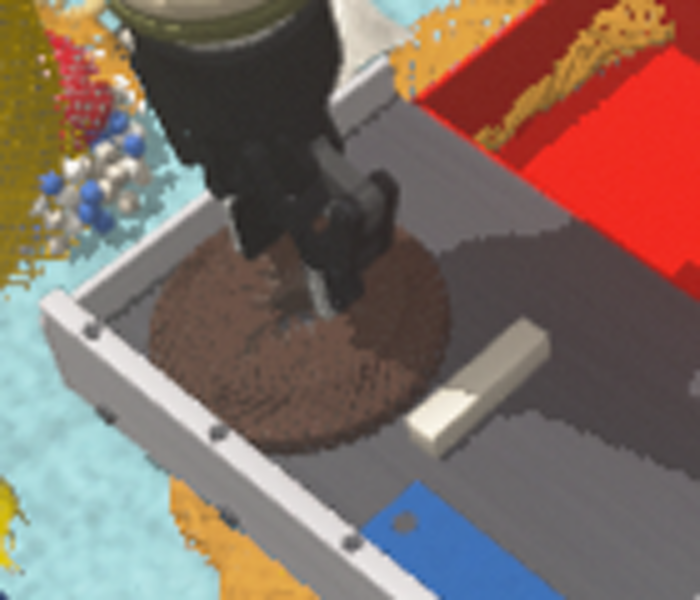

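The near fingertip shows at crop (320,315), which is image (174,253), just over the disc's hub and still unloaded. I check its height by projection.

```bash
python3 - <<'E'
from h import *
s=eyes.snapshot("scene"); R,t,K=map(np.asarray,(s["R"],s["t"],s["mtx"]))
u=np.array([.994,.11,0])
for d in (-21.5,-33):
  for z in (105,110,115,120):
    p=K@(R@(np.array([631.9,258.6,z])+d*u)+t); print(d,z,(p[:2]/p[2]).round(1))
print(ray(s,[[160,195+ -5+62]],113))
E
python3 -m handwheel '{"series": [[[0,0,0.1,0,0,0,0.5],[0,0,0.1,0,0,0,0.5]]]}'
```

```text
-21.5 105 [178.4 257.8]
-21.5 110 [178.  256.3]
-21.5 115 [177.6 254.9]
-21.5 120 [177.3 253.5]
-33 105 [182.  260.6]
-33 110 [181.7 259.2]
-33 115 [181.3 257.8]
-33 120 [181.  256.3]
[[644.38694965 278.29457185 113.        ]]
time: 6.7
tool_pos: [631.9, 258.6, 100.5]
tcp_rot: [-180.0, 0.0, 96.3]
ft_force: [0.2, -0.1, -0.4]
finger_gap: 42.8
grip_force: 0.0
```

```bash
python3 -m handwheel '{"series": [[[0,0,0.1,0,0,0,0.5],[0,0,0.1,0,0,0,0.5]]]}'
```

```text
time: 6.95
tool_pos: [631.9, 258.6, 99.4]
tcp_rot: [-180.0, 0.0, 96.3]
ft_force: [0.7, 0.4, -0.1]
finger_gap: 42.6
grip_force: 0.0
```

```bash
python3 -m handwheel '{"series": [[[0,0,0.1,0,0,0,0.5],[0,0,0.1,0,0,0,0.5]]]}'
```

```text
time: 7.2
tool_pos: [631.9, 258.6, 98.5]
tcp_rot: [-180.0, -0.0, 96.3]
ft_force: [0.0, 0.1, 0.0]
finger_gap: 42.8
grip_force: 0.0
```

```bash
python3 -m handwheel '{"series": [[[0,0,0.1,0,0,0,0.5],[0,0,0.1,0,0,0,0.5]]]}'
```

```text
time: 7.45
tool_pos: [631.9, 258.6, 97.5]
tcp_rot: [-180.0, -0.0, 96.3]
ft_force: [-1.4, -1.3, 0.5]
finger_gap: 42.5
grip_force: 0.0
```

```bash
python3 -m handwheel '{"series": [[[0,0,0.1,0,0,0,0.5],[0,0,0.1,0,0,0,0.5]]]}'
```

```text
time: 7.7
tool_pos: [631.8, 258.6, 96.4]
tcp_rot: [-180.0, 0.0, 96.3]
ft_force: [-0.7, -0.9, -0.1]
finger_gap: 42.4
grip_force: 0.0
```

```bash
python3 -m handwheel '{"series": [[[0,0,0.1,0,0,0,0.5],[0,0,0.1,0,0,0,0.5]]]}'
```

```text
time: 7.95
tool_pos: [631.9, 258.6, 95.5]
tcp_rot: [-180.0, 0.0, 96.3]
ft_force: [0.5, -0.0, -0.6]
finger_gap: 42.6
grip_force: 0.0
```

```bash
python3 -m handwheel '{"series": [[[0,0,0.1,0,0,0,0.5],[0,0,0.1,0,0,0,0.5]]]}'
```

```text
time: 8.2
tool_pos: [631.9, 258.6, 94.5]
tcp_rot: [-180.0, 0.0, 96.3]
ft_force: [-0.0, -0.5, -0.7]
finger_gap: 42.8
grip_force: 0.0
```

```bash
python3 -m handwheel '{"series": [[[0,0,0.1,0,0,0,0.5],[0,0,0.1,0,0,0,0.5]]]}'
```

```text
time: 8.45
tool_pos: [631.9, 258.6, 93.5]
tcp_rot: [-180.0, 0.0, 96.3]
ft_force: [-0.5, -0.1, 0.7]
finger_gap: 42.7
grip_force: 0.0
```

```bash
python3 -m handwheel '{"series": [[[0,0,0.1,0,0,0,0.5],[0,0,0.1,0,0,0,0.5]]]}'
```

```text
time: 8.7
tool_pos: [631.9, 258.6, 92.4]
tcp_rot: [-180.0, 0.0, 96.3]
ft_force: [0.1, 1.0, -0.2]
finger_gap: 42.9
grip_force: 0.0
```

```bash
python3 -m handwheel '{"series": [[[0,0,0.1,0,0,0,0.5],[0,0,0.1,0,0,0,0.5]]]}'
python3 - <<'E'
from h import *
s=eyes.snapshot("scene"); cv2.imwrite("pics/c.png",cv2.resize(s["img"][190:310,110:250,::-1],None,fx=5,fy=5,interpolation=cv2.INTER_CUBIC))
E
```

```text
time: 8.95
tool_pos: [631.9, 258.6, 91.5]
tcp_rot: [-180.0, 0.0, 96.3]
ft_force: [-0.2, -0.5, -0.9]
finger_gap: 43.1
grip_force: 0.0
```

View pics/c.png

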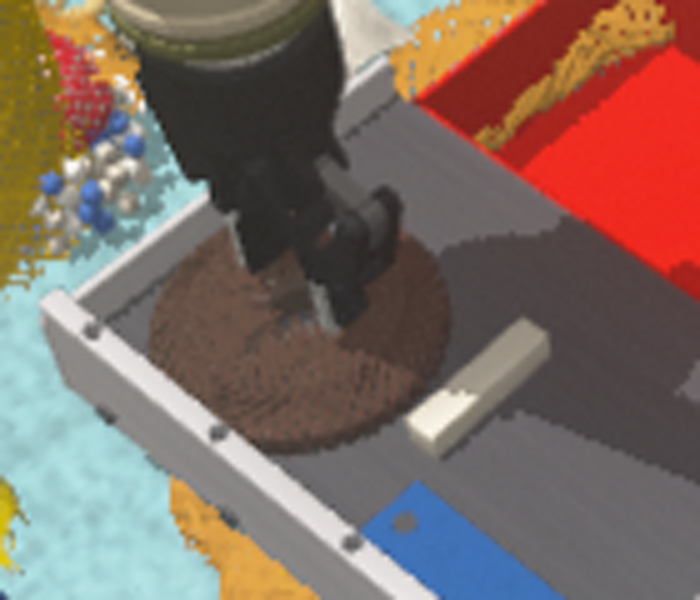

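The near fingertip is now at crop (335,328), image about (177,256), which projects to z ≈ 110–112. Half open, the tips stand well behind the TCP, so contact should come soon.

```bash
python3 -m handwheel '{"series": [[[0,0,0.1,0,0,0,0.5],[0,0,0.1,0,0,0,0.5]]]}'
```

```text
time: 9.25
tool_pos: [631.9, 258.6, 90.5]
tcp_rot: [-180.0, 0.0, 96.3]
ft_force: [-0.8, -0.7, 1.4]
finger_gap: 42.8
grip_force: 0.0
```

```bash
python3 -m handwheel '{"series": [[[0,0,0.1,0,0,0,0.5],[0,0,0.1,0,0,0,0.5]]]}'
```

```text
time: 9.5
tool_pos: [631.9, 258.6, 89.5]
tcp_rot: [-180.0, 0.0, 96.3]
ft_force: [-0.7, -0.9, -0.5]
finger_gap: 42.7
grip_force: 0.0
```

```bash
python3 -m handwheel '{"series": [[[0,0,0.1,0,0,0,0.5],[0,0,0.1,0,0,0,0.5]]]}'
```

```text
time: 9.75
tool_pos: [631.9, 258.6, 88.4]
tcp_rot: [-180.0, 0.0, 96.3]
ft_force: [0.7, -0.5, -0.5]
finger_gap: 42.8
grip_force: 0.0
```

```bash
python3 -m handwheel '{"series": [[[0,0,0.1,0,0,0,0.5],[0,0,0.1,0,0,0,0.5]]]}'
```

```text
time: 10.0
tool_pos: [631.8, 258.6, 87.4]
tcp_rot: [-180.0, 0.0, 96.3]
ft_force: [0.1, -0.1, -0.2]
finger_gap: 43.1
grip_force: 0.0
```

```bash
python3 -m handwheel '{"series": [[[0,0,0.1,0,0,0,0.5],[0,0,0.1,0,0,0,0.5]]]}'
```

```text
time: 10.25
tool_pos: [631.9, 258.6, 86.5]
tcp_rot: [-180.0, 0.0, 96.3]
ft_force: [-0.2, 0.5, -0.3]
finger_gap: 42.7
grip_force: 0.0
```

```bash
python3 -m handwheel '{"series": [[[0,0,0.1,0,0,0,0.5],[0,0,0.1,0,0,0,0.5]]]}'
```

```text
time: 10.5
tool_pos: [631.9, 258.6, 85.4]
tcp_rot: [-180.0, 0.0, 96.3]
ft_force: [-0.5, 0.4, 0.7]
finger_gap: 42.9
grip_force: 0.0
```

```bash
python3 -m handwheel '{"series": [[[0,0,0.1,0,0,0,0.5],[0,0,0.1,0,0,0,0.5]]]}'
```

```text
time: 10.75
tool_pos: [631.9, 258.6, 84.5]
tcp_rot: [-180.0, 0.0, 96.3]
ft_force: [0.0, 0.5, 0.1]
finger_gap: 42.9
grip_force: 0.0
```

Run:
```python
from h import *
s=eyes.snapshot("scene")["img"]; t=eyes.snapshot("top")["img"]
a=cv2.resize(s[225:285,130:210],(800,600),interpolation=cv2.INTER_CUBIC)[:,:,::-1]
b=cv2.resize(t[150:225,130:210],(400,375),interpolation=cv2.INTER_CUBIC)[:,:,::-1]
o=np.zeros((600,800,3),np.uint8); o[:375,:400]=b; o[:375,400:]=cv2.resize(a,(400,300))[:300].repeat(1,0) if 0 else np.vstack([cv2.resize(a,(400,300)),np.zeros((75,400,3),np.uint8)])
cv2.imwrite("pics/d.png",o[:375])
```

```text
(no output)
```

View pics/d.png

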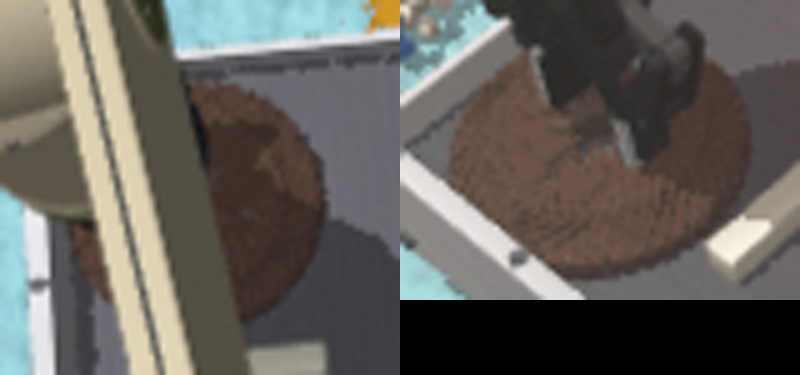

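The near fingertip is at image (178,258). It is uncut by the disc and still moves down freely, so the disc is dished in the middle or the tips are further back than I assumed. I keep probing by force in small steps.

```bash
python3 -m handwheel '{"series": [[[0,0,0.1,0,0,0,0.5],[0,0,0.1,0,0,0,0.5]]]}'
```

```text
time: 11.1
tool_pos: [631.9, 258.6, 83.4]
tcp_rot: [-180.0, 0.0, 96.3]
ft_force: [0.1, 0.4, -0.0]
finger_gap: 43.0
grip_force: 0.0
```

```bash
python3 -m handwheel '{"series": [[[0,0,0.1,0,0,0,0.5],[0,0,0.1,0,0,0,0.5]]]}'
```

```text
time: 11.35
tool_pos: [631.9, 258.6, 82.5]
tcp_rot: [-180.0, 0.0, 96.3]
ft_force: [-0.1, -0.7, -0.1]
finger_gap: 42.7
grip_force: 0.0
```

```bash
python3 -m handwheel '{"series": [[[0,0,0.1,0,0,0,0.5],[0,0,0.1,0,0,0,0.5]]]}'
```

```text
time: 11.6
tool_pos: [631.9, 258.6, 81.4]
tcp_rot: [-180.0, 0.0, 96.3]
ft_force: [0.1, -0.4, -0.4]
finger_gap: 42.6
grip_force: 0.0
```

```bash
python3 -m handwheel '{"series": [[[0,0,0.1,0,0,0,0.5],[0,0,0.1,0,0,0,0.5]]]}'
```

```text
time: 11.85
tool_pos: [631.9, 258.6, 80.5]
tcp_rot: [-180.0, 0.0, 96.3]
ft_force: [0.7, 0.3, -0.6]
finger_gap: 42.9
grip_force: 0.0
```

```bash
python3 -m handwheel '{"series": [[[0,0,0.1,0,0,0,0.5],[0,0,0.1,0,0,0,0.5]]]}'
```

```text
time: 12.1
tool_pos: [631.9, 258.6, 79.5]
tcp_rot: [-180.0, -0.0, 96.3]
ft_force: [-0.4, 0.4, 0.7]
finger_gap: 42.7
grip_force: 0.0
```

```bash
python3 -m handwheel '{"series": [[[0,0,0.1,0,0,0,0.5],[0,0,0.1,0,0,0,0.5]]]}'
```

```text
time: 12.35
tool_pos: [632.2, 258.7, 79.3]
tcp_rot: [180.0, -0.0, 96.3]
ft_force: [-1.5, -0.2, 4.9]
finger_gap: 42.9
grip_force: 2.4
```

```bash
python3 -m handwheel '{"series": [[[0,0,0.1,0,0,0,0.5],[0,0,0.1,0,0,0,0.5]]]}'
```

```text
time: 12.6
tool_pos: [632.8, 258.9, 79.3]
tcp_rot: [179.9, -0.0, 96.3]
ft_force: [-2.6, -0.9, 9.2]
finger_gap: 42.7
grip_force: 4.5
```

```bash
python3 -m handwheel '{"series": [[[0,0,0.1,0,0,0,0.5],[0,0,0.1,0,0,0,0.5]]]}'
```

```text
time: 12.85
tool_pos: [633.2, 259.1, 79.2]
tcp_rot: [179.8, -0.0, 96.3]
ft_force: [-2.8, -0.8, 12.3]
finger_gap: 42.9
grip_force: 6.4
```

Contact at TCP z = 79.3, with soft stiffness of about 4 N/mm. I press one more mm and draw it away from the fence (tool -x).

```bash
python3 -m handwheel '{"series": [[[0,0,0.1,0,0,0,0.5],[0,0,0.1,0,0,0,0.5],[-0.4,0,0.1,0,0,0,0.5],[-0.8,0,0.1,0,0,0,0.5],[-1.2,0,0.1,0,0,0,0.5],[-1.2,0,0.1,0,0,0,0.5]]]}'
python3 - <<'E'
from h import *
measure(("scene",))
E
```

```text
time: 13.6
tool_pos: [635.7, 247.8, 79.3]
tcp_rot: [179.7, -0.1, 96.3]
ft_force: [-0.8, 1.4, 14.6]
finger_gap: 42.7
grip_force: 7.1
scene red [563.3  62.7 333.5 197.3   5.9] 450 [193 175 334 298]
scene blue [471.5 287.8 111.9  30.6   6.2] 105 [183 287 230 328]
scene brown [623.2 264.5 128.8 113.4  40.3] 199 [142 232 201 276]
scene pale [555.3 229.2  17.4  70.3   7.5] 58 [191 255 218 278]
scene grey [582.8 224.8 330.4 189.8   4.6] 492 [152 200 282 337]
```

```bash
python3 -m handwheel '{"series": [[[-0.4,0,0.1,0,0,0,0.5],[-0.8,0,0.1,0,0,0,0.5],[-1.2,0,0.1,0,0,0,0.5],[-1.6,0,0.1,0,0,0,0.5],[-2,0,0.1,0,0,0,0.5],[-2.4,0,0.1,0,0,0,0.5],[-2.4,0,0.1,0,0,0,0.5]]]}'
python3 - <<'E'
from h import *
measure(("scene",))
E
```

```text
time: 14.52
tool_pos: [639.1, 224.2, 79.3]
tcp_rot: [179.6, -0.1, 96.3]
ft_force: [-0.7, 2.7, 17.4]
finger_gap: 42.4
grip_force: 8.8
scene red [563.3  62.7 333.5 197.3   5.9] 470 [193 175 334 298]
scene blue [472.2 287.9 110.3  30.6   6.1] 98 [183 287 230 327]
scene brown [629.1 246.5 118.3 123.5  52.1] 234 [149 225 204 271]
scene pale [555.2 229.2  17.5  70.3   7.2] 56 [191 255 218 278]
scene grey [610.6 231.5 382.3 188.5   6.2] 740 [126 200 283 336]
```

```bash
python3 -m handwheel '{"series": [[[0,0,-2,0,0,0,0.5],[0,0,-5,0,0,0,0.6],[0,0,-6,0,0,0,0.8],[3,0,-6,0,0,0,0.8],[6,0,-6,0,0,0,0.8],[8,0,-6,0,0,0,0.8],[8,0,-6,0,0,0,0.8],[8,0,-4,0,0,0,0.8],[8,0,-3,0,0,0,0.8],[8,0,-3,0,0,0,0.8]]]}'
python3 - <<'E'
from h import *
measure(("scene",))
s=eyes.snapshot("scene")["img"]; t=eyes.snapshot("top")["img"]
a=cv2.resize(s[195:295,110:243],(798,600),interpolation=cv2.INTER_CUBIC)[:,:,::-1]
cv2.imwrite("pics/e.png",a)
E
```

```text
time: 15.82
tool_pos: [625.9, 301.0, 101.9]
tcp_rot: [-179.8, 0.1, 96.2]
ft_force: [-0.7, 0.3, 0.1]
finger_gap: 68.2
grip_force: 0.0
scene red [563.3  62.7 333.5 197.3   5.9] 447 [193 177 334 298]
scene blue [471.6 287.9 111.7  30.7   5.9] 100 [183 286 230 327]
scene brown [622.  230.4  90.1 130.4  58.6] 165 [162 225 204 271]
scene pale [554.1 227.7  13.3  66.    6.3] 52 [192 255 217 277]
scene grey [590.4 225.8 345.4 189.8   4.7] 552 [126 204 282 337]
```

View pics/e.png

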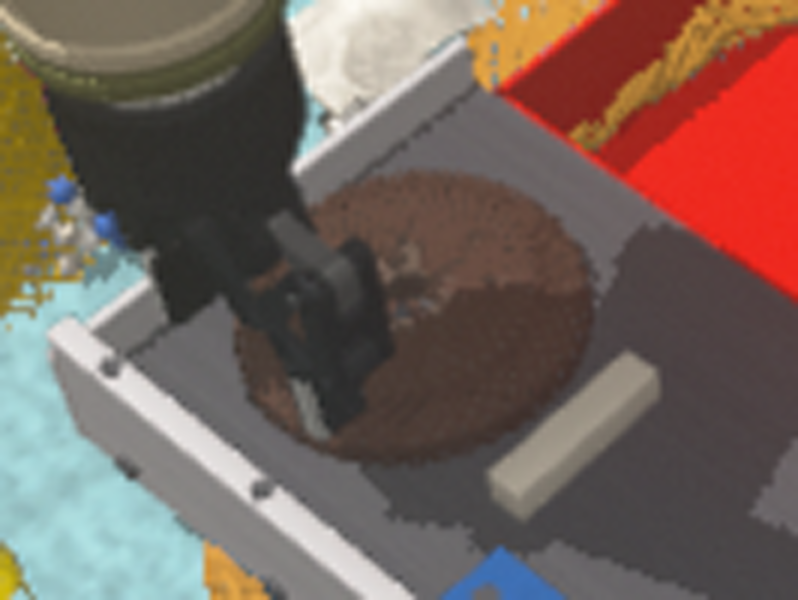

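The disc is clear of the fence. Its outline spans crop (235..595, 170..460), with a strip of bare steel at the fence. The near fingertip at crop (330,435) still hovers, so I check its position.

```bash
cat >> h.py <<'E'
C0=np.array([558.7,222.0]); A=np.radians(6.3); U=np.array([[np.cos(A),np.sin(A)],[-np.sin(A),np.cos(A)]])
def pl(P): return (np.atleast_2d(P)[:,:2]-C0)@U.T
E
python3 - <<'E'
from h import *
s=eyes.snapshot("scene"); st=status.sense(); print(st["tool_pos"],pl(st["tool_pos"]))
for z in (105,115,125,135): print(z,pl(ray(s,[[165,267.5]],z)).round(1))
m=masks(s)["brown"]; q=big(m,(130,215,215,285))
for px in ([150,257],[209,245],[174,224],[172,271.5]): print(px,pl(ray(s,[px],102)).round(1))
E
```

```text
[627.64380397 302.23850702 105.28080889] [[77.33236656 72.18844227]]
105 [[57.9 63.7]]
115 [[51.1 67.3]]
125 [[44.4 71. ]]
135 [[37.7 74.6]]
[150, 257] [[105.5  65.1]]
[209, 245] [[ 31.7 -39.5]]
[174, 224] [[135.6 -30.8]]
[172, 271.5] [[40.9 60. ]]
```

```bash
python3 -m handwheel '{"series": [[[0.6,0.3,0,0,0,0,1],[0.6,0.3,0,0,0,0,1],[0.6,0.3,0.8,0,0,0,1],[0.6,0.3,1.6,0,0,0,1],[0.6,0.3,2,0,0,0,1],[0.6,0.3,2.2,0,0,0,1],[0.6,0.3,2.2,0,0,0,1]]]}'
```

```text
time: 16.9
tool_pos: [629.4, 308.6, 82.5]
tcp_rot: [-180.0, 0.0, 96.3]
ft_force: [-0.7, 0.6, -0.4]
finger_gap: 85.2
grip_force: 0.0
```

```bash
python3 -m handwheel '{"series": [[[0,0,0.2,0,0,0,1],[0,0,0.4,0,0,0,1],[0,0,0.4,0,0,0,1]]]}'
```

```text
time: 17.27
tool_pos: [629.3, 308.6, 78.4]
tcp_rot: [-180.0, 0.0, 96.3]
ft_force: [0.1, 0.1, -0.7]
finger_gap: 85.5
grip_force: 0.0
```

```bash
python3 -m handwheel '{"series": [[[0,0,0.2,0,0,0,1],[0,0,0.3,0,0,0,1],[0,0,0.3,0,0,0,1]]]}'
```

```text
time: 17.65
tool_pos: [629.3, 308.6, 75.4]
tcp_rot: [-180.0, 0.0, 96.3]
ft_force: [0.6, -0.3, -0.2]
finger_gap: 85.5
grip_force: 0.0
```

```bash
python3 -m handwheel '{"series": [[[0,0,0.2,0,0,0,1],[0,0,0.2,0,0,0,1]]]}'
```

```text
time: 17.9
tool_pos: [629.3, 308.6, 73.3]
tcp_rot: [-180.0, 0.0, 96.3]
ft_force: [0.2, -0.1, -0.4]
finger_gap: 85.1
grip_force: 0.0
```

```bash
python3 -m handwheel '{"series": [[[0,0,0.2,0,0,0,1],[0,0,0.2,0,0,0,1]]]}'
```

```text
time: 18.15
tool_pos: [629.3, 308.6, 71.3]
tcp_rot: [-180.0, 0.0, 96.3]
ft_force: [-0.1, 0.1, -0.8]
finger_gap: 85.1
grip_force: 0.0
```

```bash
python3 -m handwheel '{"series": [[[0,0,0.2,0,0,0,1],[0,0,0.2,0,0,0,1]]]}'
```

```text
time: 18.4
tool_pos: [629.3, 308.6, 69.3]
tcp_rot: [-180.0, 0.0, 96.3]
ft_force: [0.5, 0.6, 0.1]
finger_gap: 85.5
grip_force: 0.0
```

Contact with the disc at TCP 79.3 fits its 113 mm top only if half-open tips are about 34 mm behind the reported TCP, and the last picture agrees with that. So I go on down to about TCP z = 60, in small steps watching the force.

```bash
python3 -m handwheel '{"series": [[[0,0,0.2,0,0,0,1],[0,0,0.3,0,0,0,1],[0,0,0.3,0,0,0,1]]]}'
```

```text
time: 18.77
tool_pos: [629.3, 308.6, 66.4]
tcp_rot: [-180.0, 0.0, 96.3]
ft_force: [-0.2, 0.2, 0.6]
finger_gap: 85.4
grip_force: 0.0
```

```bash
python3 -m handwheel '{"series": [[[0,0,0.2,0,0,0,1],[0,0,0.3,0,0,0,1],[0,0,0.3,0,0,0,1]]]}'
```

```text
time: 19.15
tool_pos: [629.3, 308.6, 63.4]
tcp_rot: [-180.0, 0.0, 96.3]
ft_force: [0.2, 1.0, 0.5]
finger_gap: 85.3
grip_force: 0.0
```

```bash
python3 -m handwheel '{"series": [[[0,0,0.2,0,0,0,1],[0,0,0.3,0,0,0,1],[0,0,0.3,0,0,0,1]]]}'
python3 - <<'E'
from h import *
measure(("scene",))
E
```

```text
time: 19.52
tool_pos: [629.3, 308.6, 60.4]
tcp_rot: [-180.0, 0.0, 96.3]
ft_force: [0.1, 0.7, 0.5]
finger_gap: 85.5
grip_force: 0.0
scene red [5.317e+02 4.850e+01 2.877e+02 1.936e+02 2.000e-01] 325 [206 196 334 298]
scene blue [470.8 287.5 113.3  31.1   6.2] 105 [183 286 230 328]
scene brown [626.1 224.9  92.6 132.4  77.3] 146 [159 225 204 271]
scene pale [554.7 227.4  14.2  66.9   6.7] 54 [192 255 217 277]
scene grey [606.6 226.9 378.1 189.9   4.6] 805 [118 204 282 337]
```

```bash
python3 -m handwheel '{"series": [[[0,0,0.2,0,0,0,1],[0,0,0.2,0,0,0,1]]]}'
```

```text
time: 19.82
tool_pos: [629.3, 308.6, 58.3]
tcp_rot: [-180.0, 0.0, 96.3]
ft_force: [-0.6, -0.3, -0.5]
finger_gap: 85.7
grip_force: 0.0
```

```bash
python3 -m handwheel '{"series": [[[0,0,0.2,0,0,0,1],[0,0,0.2,0,0,0,1]]]}'
```

```text
time: 20.08
tool_pos: [629.3, 308.6, 56.3]
tcp_rot: [-180.0, 0.0, 96.3]
ft_force: [-0.4, -0.7, 0.4]
finger_gap: 85.4
grip_force: 0.0
```

```bash
python3 -m handwheel '{"series": [[[0,0,0.2,0,0,0,1],[0,0,0.2,0,0,0,1]]]}'
```

```text
time: 20.32
tool_pos: [629.3, 308.6, 54.3]
tcp_rot: [-180.0, 0.0, 96.3]
ft_force: [-0.5, -0.1, 0.3]
finger_gap: 85.5
grip_force: 0.0
```

```bash
python3 -m handwheel '{"series": [[[-0.5,0,0,0,0,0,1],[-1,0,0,0,0,0,1],[-1.5,0,0,0,0,0,1],[-2,0,0,0,0,0,1],[-2.5,0,0,0,0,0,1],[-3,0,0,0,0,0,1]]]}'
python3 - <<'E'
from h import *
measure(("scene",))
E
```

```text
time: 21.08
tool_pos: [632.9, 278.6, 54.8]
tcp_rot: [180.0, -0.0, 96.3]
ft_force: [0.2, 0.1, 0.7]
finger_gap: 85.1
grip_force: 0.6
scene red [562.8  61.5 333.5 197.    5.4] 453 [193 182 334 298]
scene blue [470.1 287.7 114.7  30.6   6.2] 107 [183 287 230 327]
scene brown [618.3 226.2  73.1 124.2  52.1] 139 [171 225 204 269]
scene pale [555.1 228.2  15.6  68.3   8.5] 55 [192 255 218 278]
scene grey [607.5 227.2 379.7 189.8   4.7] 438 [126 204 282 337]
```

```bash
python3 -m handwheel '{"series": [[[-0.4,0,0,0,0,0,1],[-0.8,0,0,0,0,0,1],[-1.2,0,0,0,0,0,1],[-1.6,0,0,0,0,0,1],[-1.6,0,0,0,0,0,1]]]}'
python3 - <<'E'
from h import *
measure(("scene",))
s=eyes.snapshot("scene")["img"]; t=eyes.snapshot("top")["img"]
a=cv2.resize(s[195:295,110:243],(399,300),interpolation=cv2.INTER_CUBIC)[:,:,::-1]
b=cv2.resize(t[150:250,120:253],(399,300),interpolation=cv2.INTER_CUBIC)[:,:,::-1]
cv2.imwrite("pics/f.png",np.hstack([a,b]))
E
```

```text
time: 21.75
tool_pos: [634.5, 262.4, 54.5]
tcp_rot: [-180.0, 0.0, 96.3]
ft_force: [0.0, -0.0, 0.4]
finger_gap: 85.0
grip_force: 0.3
scene red [563.1  62.5 333.3 197.3   5.8] 450 [193 178 334 298]
scene blue [472.2 287.8 110.3  30.8   6.2] 99 [183 287 230 327]
scene brown [617.5 218.6  60.1 113.9  52.1] 136 [177 225 204 265]
scene pale [555.7 229.3  17.1  70.3   8.5] 56 [191 255 218 278]
scene grey [609.4 227.4 383.5 189.8   4.7] 859 [126 202 282 337]
```

My brown search box was clipping at column 204 and row 225. I widen it and fit the visible outline.

```bash
sed -i 's/brown=(130,225,205,285)/brown=(130,195,300,285)/; s/brown=(140,160,200,222)/brown=(140,150,300,225)/' h.py
cat >> h.py <<'E'
def disc(z=102):
    for n in ("scene","top"):
        s=eyes.snapshot(n); q=big(masks(s)["brown"],BOX[n]["brown"]); P=pl(ray(s,q,z)); print(n,"disc x",P[:,0].min().round(),P[:,0].max().round(),"y",P[:,1].min().round(),P[:,1].max().round(), q.min(0),q.max(0))
E
python3 -c "
from h import *
disc()"
```

```text
scene disc x 8.0 138.0 y -83.0 23.0 [177 218] [218 265]
top disc x 11.0 138.0 y -84.0 21.0 [172 166] [214 216]
```

```bash
python3 -m handwheel '{"series": [[[-0.5,0.1,0,0,0,0,1],[-1,0.2,0,0,0,0,1],[-1.6,0.3,0,0,0,0,1],[-2.2,0.3,0,0,0,0,1],[-2.8,0.3,0,0,0,0,1],[-3.4,0.3,0,0,0,0,1],[-4,0.3,0,0,0,0,1],[-4.6,0.3,0,0,0,0,1],[-5.2,0.3,0,0,0,0,1],[-5.8,0.3,0,0,0,0,1],[-6.4,0.3,0,0,0,0,1],[-7,0.3,0,0,0,0,1]]]}'; python3 -c "
from h import *
disc()
measure(('scene',))"
```

```text
time: 23.5
tool_pos: [645.2, 193.3, 54.6]
tcp_rot: [180.0, -0.0, 96.3]
ft_force: [-0.5, 1.6, 0.8]
finger_gap: 85.0
grip_force: 0.7
scene disc x -13.0 138.0 y -151.0 -42.0 [201 201] [238 245]
top disc x 12.0 141.0 y -155.0 -65.0 [205 162] [242 212]
scene red [563.3  62.7 333.5 197.3   5.9] 414 [205 175 334 298]
scene blue [471.6 287.8 111.7  30.8   6.2] 101 [183 287 230 327]
scene brown [623.2 126.6  73.  148.   63.1] 151 [201 200 238 245]
scene pale [555.2 228.2  17.6  73.3   7.2] 58 [191 253 218 278]
scene grey [600.7 217.5 362.8 205.7   5.2] 526 [126 200 283 336]
```

```bash
python3 -m handwheel '{"series": [[[-0.6,0,0,0,0,0,1],[-1.2,0,0,0,0,0,1],[-1.8,0,0,0,0,0,1],[-2.4,0,0,0,0,0,1],[-3,0,0,0,0,0,1],[-3.6,0,0,0,0,0,1],[-4.2,0,0,0,0,0,1],[-4.8,0,0,0,0,0,1],[-5.4,0,0,0,0,0,1],[-6,0,0,0,0,0,1],[-6.6,0,0,0,0,0,1],[-7,0,0,0,0,0,1]]]}'; python3 -c "
from h import *
disc(60)"
```

```text
time: 25.15
tool_pos: [652.9, 123.7, 54.6]
tcp_rot: [180.0, 0.0, 96.3]
ft_force: [0.4, 0.0, 0.1]
finger_gap: 85.3
grip_force: 0.0
scene disc x -11.0 116.0 y -198.0 -112.0 [211 205] [260 245]
top disc x -18.0 153.0 y -227.0 -148.0 [240 160] [271 224]
```

```bash
python3 -m handwheel '{"series": [[[0,0,-3,0,0,0,1],[0,0,-7,0,0,0,0.5],[4,-4,-7,0,0,0,0.5],[8,-8,-7,0,0,0,0.5],[12,-12,-7,0,0,0,0.5],[16,-16,-7,0,0,0,0.5],[17.8,-16.3,-7,0,0,0,0.5],[17.8,-16.3,-7,0,0,0,0.5],[17.8,-16.3,-7,0,0,0,0.5],[17.8,-16.3,-5,0,0,0,0.5],[17.8,-16.3,-5,0,0,0,0.5]]]}'
python3 - <<'E'
from h import *
disc(60); measure(("scene",)); p=status.sense()["tool_pos"]; print(p,pl(p))
s=eyes.snapshot("scene")["img"]; t=eyes.snapshot("top")["img"]
a=cv2.resize(s[170:340,115:342],(400,300),interpolation=cv2.INTER_CUBIC)[:,:,::-1]
b=cv2.resize(t[145:295,120:320],(400,300),interpolation=cv2.INTER_CUBIC)[:,:,::-1]
cv2.imwrite("pics/g.png",np.hstack([a,b]))
E
```

```text
time: 26.62
tool_pos: [470.0, 281.5, 101.4]
tcp_rot: [-179.7, 0.1, 96.2]
ft_force: [-0.2, -0.9, -0.7]
finger_gap: 42.7
grip_force: 0.0
scene disc x -12.0 90.0 y -176.0 -112.0 [219 222] [260 245]
top disc x 9.0 131.0 y -227.0 -106.0 [225 168] [271 213]
scene red [476.5  45.5 191.2 186.8  87.4] 257 [238 225 334 298]
scene blue [469.9 288.1 114.9  29.7   6.2] 124 [183 288 230 329]
scene brown [569.3 124.6  96.   59.6  37.8] 102 [219 221 260 245]
scene pale none
scene grey [511.8 221.8 182.4 191.2   6.7] 272 [213 232 283 337]
[471.28944537 282.64106588 104.14179598] [[-80.22827281  69.86678878]]
```

The disc lies inside the bin (top view: plate y -227…-106, x 9…131). Next I lower onto the offcut, expecting contact at about TCP z = 76.

```bash
python3 -m handwheel '{"series": [[[0,0,1,0,0,0,0.5],[0,0,2,0,0,0,0.5],[0,0,2.4,0,0,0,0.5],[0,0,2.6,0,0,0,0.5],[0,0,2.6,0,0,0,0.5]]]}'
```

```text
time: 27.5
tool_pos: [471.4, 283.2, 78.7]
tcp_rot: [180.0, -0.0, 96.3]
ft_force: [0.4, -0.7, -0.1]
finger_gap: 42.8
grip_force: 0.0
```

```bash
python3 -m handwheel '{"series": [[[0,0,0.1,0,0,0,0.5],[0,0,0.2,0,0,0,0.5],[0,0,0.2,0,0,0,0.5]]]}'
```

```text
time: 27.88
tool_pos: [472.4, 283.8, 78.5]
tcp_rot: [179.9, -0.1, 96.3]
ft_force: [-1.0, -0.5, 10.7]
finger_gap: 42.7
grip_force: 4.8
```

```bash
python3 -m handwheel '{"series": [[[0,0,0.1,0,0,0,0.5],[0,0,0.2,0,0,0,0.5],[0,0,0.2,0,0,0,0.5]]]}'
```

```text
time: 28.25
tool_pos: [473.5, 284.3, 78.4]
tcp_rot: [179.7, -0.1, 96.3]
ft_force: [-3.9, -0.8, 20.4]
finger_gap: 42.6
grip_force: 9.9
```

```bash
python3 -m handwheel '{"series": [[[-0.4,0,0,0,0,0,0.5],[-0.8,0,0,0,0,0,0.5],[-1.2,0,0,0,0,0,0.5],[-1.6,0,0,0,0,0,0.5],[-2,0,0,0,0,0,0.5],[-2.4,0,0,0,0,0,0.5],[-2.8,0,0,0,0,0,0.5],[-3.2,0,0,0,0,0,0.5],[-3.6,0,0,0,0,0,0.5],[-4,0,0,0,0,0,0.5],[-4.5,0,0,0,0,0,0.5],[-4.5,0,0,0,0,0,0.5]]]}'
python3 - <<'E'
from h import *
measure(("scene",)); p=status.sense()["tool_pos"]; print(p,pl(p))
E
```

```text
time: 29.75
tool_pos: [479.3, 239.7, 78.5]
tcp_rot: [179.6, -0.1, 96.3]
ft_force: [-0.2, 0.9, 16.5]
finger_gap: 42.5
grip_force: 8.4
scene red [494.4  55.  196.  197.1   5.4] 261 [239 217 334 298]
scene blue [474.9 259.4 111.1  42.3  20. ] 128 [191 280 239 316]
scene brown [552.8 111.8  55.9 110.   43.5] 139 [233 215 260 254]
scene pale [553.  249.8  16.9  29.2  10.5] 29 [191 267 204 278]
scene grey [573.9 228.3 308.7 190.    6.2] 682 [126 207 283 337]
[479.35336875 239.68213325  78.4743869 ] [[-76.9271167   26.28239797]]
```

```bash
python3 -m handwheel '{"series": [[[0,0,-2,0,0,0,0.5],[0,0,-5,0,0,0,0.5],[1,0,-6,0,0,0,0.8],[3,0,-6,0,0,0,1],[5,0,-6,0,0,0,1],[5,0,-6,0,0,0,1]]]}'
python3 - <<'E'
from h import *
BOX["top"]["blue"]=(135,215,230,285); BOX["scene"]["blue"]=(170,250,300,335)
p=status.sense()["tool_pos"]; print(p,pl(p))
for n in ("scene","top"):
    s=eyes.snapshot(n); q=big(masks(s)["blue"],BOX[n]["blue"]); b=cv2.boxPoints(cv2.minAreaRect(q)); print(n,rect(ray(s,q,110)),len(q),pl(ray(s,b,110)).round().tolist())
m=measure
s=eyes.snapshot("scene"); cv2.imwrite("pics/h.png",cv2.resize(s["img"][225:345,130:290,::-1],(800,600),interpolation=cv2.INTER_CUBIC))
E
```

```text
time: 30.55
tool_pos: [469.4, 289.9, 133.1]
tcp_rot: [-179.9, 0.0, 96.5]
ft_force: [0.4, -0.4, -0.7]
finger_gap: 85.5
grip_force: 0.0
[469.38661257 289.89646831 133.05299091] [[-81.32344773  77.28718156]]
scene [497.1 276.8  32.1  69.2  89.8] 70 [[-25.0, 74.0], [-23.0, 41.0], [-89.0, 49.0], [-90.0, 81.0]]
top [475.6 254.6 109.9  37.9  19.7] 111 [[-30.0, 74.0], [-21.0, 36.0], [-129.0, 10.0], [-137.0, 47.0]]
```

View pics/h.png

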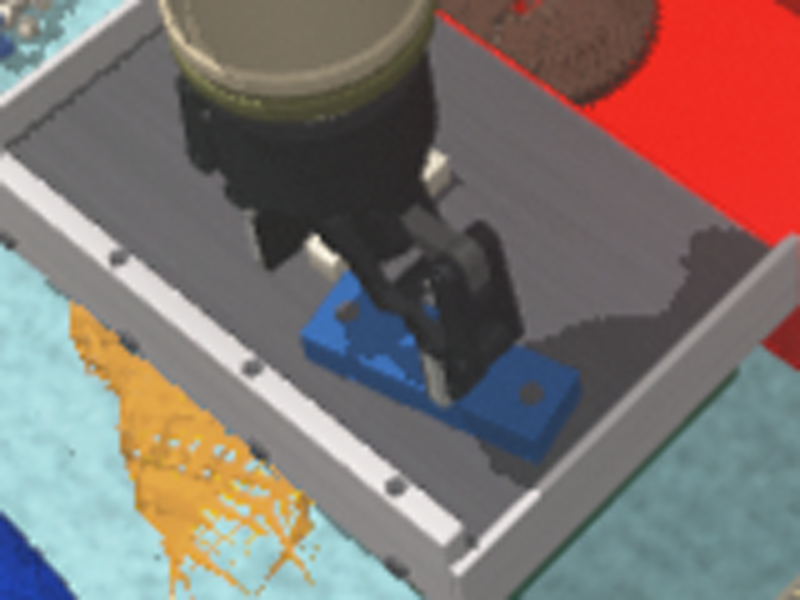

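The offcut is off the fence but turned about 13°: its +x end is still near the fence (crop (345,270)–(305,350)) and its -x end is at (580,375)–(535,460). The block is untouched at (325,255)–(435,165), and the disc is flat in the bin at the top. I press on its +x half and draw again to square it up.

```bash
python3 -m handwheel '{"series": [[[-2.5,2.5,0,0,0,0,0.3],[-2.5,2.5,0,0,0,0,0.3],[-2.5,2.5,2,0,0,0,0.3],[-2.5,2.5,4,0,0,0,0.3],[-2.5,2.5,4.6,0,0,0,0.3],[-2.5,2.5,4.6,0,0,0,0.3]]]}'
```

```text
time: 31.45
tool_pos: [497.3, 265.9, 87.3]
tcp_rot: [-179.9, 0.0, 96.3]
ft_force: [0.4, 0.4, 0.0]
finger_gap: 25.3
grip_force: 0.0
```

```bash
python3 -m handwheel '{"series": [[[0,0,0.1,0,0,0,0.3],[0,0,0.2,0,0,0,0.3],[0,0,0.2,0,0,0,0.3]]]}'
```

```text
time: 31.82
tool_pos: [498.6, 266.1, 87.0]
tcp_rot: [180.0, -0.0, 96.3]
ft_force: [-0.7, 0.4, 0.4]
finger_gap: 25.5
grip_force: 0.0
```

```bash
python3 -m handwheel '{"series": [[[0,0,0.1,0,0,0,0.3],[0,0,0.2,0,0,0,0.3],[0,0,0.2,0,0,0,0.3]]]}'
```

```text
time: 32.2
tool_pos: [498.2, 266.0, 84.4]
tcp_rot: [-180.0, 0.0, 96.3]
ft_force: [-0.3, 0.1, 0.0]
finger_gap: 25.5
grip_force: 0.0
```

```bash
python3 -m handwheel '{"series": [[[0,0,0.1,0,0,0,0.3],[0,0,0.2,0,0,0,0.3],[0,0,0.2,0,0,0,0.3]]]}'
```

```text
time: 32.58
tool_pos: [498.2, 266.0, 82.4]
tcp_rot: [-180.0, 0.0, 96.3]
ft_force: [0.1, 0.1, 0.1]
finger_gap: 25.9
grip_force: 0.0
```

```bash
python3 -m handwheel '{"series": [[[0,0,0.1,0,0,0,0.3],[0,0,0.2,0,0,0,0.3],[0,0,0.2,0,0,0,0.3]]]}'
```

```text
time: 32.95
tool_pos: [498.2, 266.0, 80.4]
tcp_rot: [-180.0, 0.0, 96.3]
ft_force: [-0.7, 0.4, -0.1]
finger_gap: 25.5
grip_force: 0.0
```

```bash
python3 -m handwheel '{"series": [[[0,0,0.1,0,0,0,0.3],[0,0,0.2,0,0,0,0.3],[0,0,0.2,0,0,0,0.3]]]}'
```

```text
time: 33.33
tool_pos: [499.3, 266.5, 80.2]
tcp_rot: [179.9, -0.0, 96.3]
ft_force: [-2.0, -0.2, 8.7]
finger_gap: 25.3
grip_force: 4.1
```

```bash
python3 -m handwheel '{"series": [[[0,0,0.1,0,0,0,0.3],[0,0,0.2,0,0,0,0.3],[0,0,0.2,0,0,0,0.3]]]}'
```

```text
time: 33.7
tool_pos: [500.5, 267.0, 80.1]
tcp_rot: [179.7, -0.1, 96.3]
ft_force: [-3.8, -1.3, 17.4]
finger_gap: 25.8
grip_force: 8.9
```

```bash
python3 -m handwheel '{"series": [[[-0.4,-0.1,0,0,0,0,0.3],[-0.8,-0.2,0,0,0,0,0.3],[-1.2,-0.3,0,0,0,0,0.3],[-1.6,-0.4,0,0,0,0,0.3],[-2,-0.4,0,0,0,0,0.3],[-2.5,-0.4,0,0,0,0,0.3],[-2.5,-0.4,-1,0,0,0,0.3],[-2.5,-0.4,-4,0,0,0,0.3],[-1,-0.4,-6,0,0,0,0.6],[3,-0.4,-6,0,0,0,0.6],[5,-0.4,-6,0,0,0,0.6]]]}'
cat >> h.py <<'E'
BOX["top"]["blue"]=(135,215,300,285); BOX["scene"]["blue"]=(170,220,340,335)
def bar(z=110):
    p=status.sense()["tool_pos"]; print("tcp",p.round(1),pl(p).round(1))
    for n in ("scene","top"):
        s=eyes.snapshot(n); q=big(masks(s)["blue"],BOX[n]["blue"]); P=ray(s,q,z); b=cv2.boxPoints(cv2.minAreaRect(P[:,:2].astype(np.float32))); print(n,rect(P),pl(b).round().tolist())
E
python3 -c "
from h import *
bar(); measure(('scene',))"
```

```text
time: 35.08
tool_pos: [488.5, 316.7, 136.9]
tcp_rot: [180.0, -0.0, 96.4]
ft_force: [1.0, -0.2, 0.5]
finger_gap: 51.3
grip_force: 0.0
tcp [488.5 316.7 136.9] [[-59.3 101.9]]
scene [475.3 234.6 110.   41.8  20.1] [[-140.0, 29.0], [-130.0, -12.0], [-23.0, 14.0], [-33.0, 55.0]]
top [476.4 230.7 109.9  38.5  19.8] [[-139.0, 24.0], [-130.0, -14.0], [-23.0, 12.0], [-32.0, 49.0]]
scene red [489.6  55.6 184.7 197.6   6.3] 269 [238 212 334 298]
scene blue [476.3 235.  108.3  42.   19.7] 118 [207 272 253 304]
scene brown [589.6 105.7 119.8  71.5   7.3] 118 [211 215 260 245]
scene pale [556.3 221.   17.1  57.7   6.3] 46 [198 253 218 274]
scene grey [574.2 227.9 309.8 190.    6. ] 756 [126 212 283 337]
```

```bash
python3 -m handwheel '{"series": [[[-2.5,-2.2,0,0,0,0,0.9],[-2.5,-2.2,0,0,0,0,0.9],[-2.5,-2.2,0,0,0,0,0.9],[-2.5,-2.2,3,0,0,0,0.9],[-2.5,-2.2,5,0,0,0,0.9],[-2.5,-2.2,6.5,0,0,0,0.9],[-2.5,-2.2,7.5,0,0,0,0.9],[-2.5,-2.2,7.7,0,0,0,0.9],[-2.5,-2.2,7.9,0,0,0,0.9],[-2.5,-2.2,7.9,0,0,0,0.9]]]}'; python3 -c "
from h import *
bar()"
```

```text
time: 36.48
tool_pos: [470.2, 288.2, 58.2]
tcp_rot: [179.9, -0.0, 96.3]
ft_force: [-0.5, 0.4, 0.7]
finger_gap: 77.0
grip_force: 0.0
tcp [470.2 288.2  58.2] [[-80.7  75.5]]
scene [460.2 229.   82.4  41.3  16.6] [[-141.0, 31.0], [-134.0, -10.0], [-53.0, 5.0], [-60.0, 45.0]]
top [476.5 230.5 109.9  38.2  19.8] [[-139.0, 23.0], [-130.0, -14.0], [-23.0, 12.0], [-32.0, 49.0]]
```

```bash
python3 -m handwheel '{"series": [[[-0.5,0,0,0,0,0,0.9],[-1,0,0,0,0,0,0.9],[-1.5,0,0,0,0,0,0.9],[-1.9,0,0,0,0,0,0.9],[-2.3,0,0,0,0,0,0.9],[-2.7,0,0,0,0,0,0.9],[-3.1,0,0,0,0,0,0.9],[-3.5,0,0,0,0,0,0.9],[-4,0,0,0,0,0,0.9],[-4.5,0,0,0,0,0,0.9]]]}'; python3 -c "
from h import *
bar(); measure(('scene',))"
```

```text
time: 37.83
tool_pos: [474.7, 242.9, 57.6]
tcp_rot: [-180.0, -0.0, 96.3]
ft_force: [0.7, 0.5, 0.7]
finger_gap: 76.8
grip_force: 0.2
tcp [474.7 242.9  57.6] [[-81.2  30. ]]
scene [432.  196.8   8.9  19.3  54.6] [[-139.0, -8.0], [-125.0, -21.0], [-119.0, -14.0], [-133.0, -1.0]]
top [476.4 211.6 109.   38.    7. ] [[-138.0, 17.0], [-137.0, -21.0], [-28.0, -20.0], [-29.0, 18.0]]
scene red [477.5  48.5 178.4 193.8   0.5] 243 [240 227 334 298]
scene blue [431.4 196.   10.9  19.3  54.6] 19 [252 288 258 296]
scene brown [547.4 111.7  47.6  52.5  42.4] 67 [239 226 260 245]
scene pale [552.3 253.8  16.9  19.8  10.5] 23 [191 270 199 278]
scene grey [574.2 228.8 308.6 190.4   6.4] 678 [126 212 283 337]
```

The offcut is now square to the plate (x -138…-29). I push on.

```bash
python3 -m handwheel '{"series": [[[-0.5,0,0,0,0,0,0.9],[-1,0,0,0,0,0,0.9],[-1.6,0,0,0,0,0,0.9],[-2.2,0,0,0,0,0,0.9],[-2.8,0,0,0,0,0,0.9],[-3.4,0,0,0,0,0,0.9],[-4,0,0,0,0,0,0.9],[-4.6,0,0,0,0,0,0.9],[-5.2,0,0,0,0,0,0.9],[-5.8,0,0,0,0,0,0.9],[-6.4,0,0,0,0,0,0.9],[-7,0,0,0,0,0,0.9]]]}'; python3 -c "
from h import *
bar()"; python3 -m handwheel '{"series": [[[-0.7,0,0,0,0,0,0.9],[-1.4,0,0,0,0,0,0.9],[-2.1,0,0,0,0,0,0.9],[-2.8,0,0,0,0,0,0.9],[-3.5,0,0,0,0,0,0.9],[-4.2,0,0,0,0,0,0.9],[-4.9,0,0,0,0,0,0.9],[-5.6,0,0,0,0,0,0.9],[-6.3,0,0,0,0,0,0.9],[-7,0,0,0,0,0,0.9]]]}';  python3 -c "
from h import *
bar(30)"
```

```text
time: 39.48
tool_pos: [482.4, 173.3, 57.6]
tcp_rot: [180.0, -0.0, 96.3]
ft_force: [0.1, 0.5, 0.2]
finger_gap: 76.7
grip_force: 0.2
tcp [482.4 173.3  57.6] [[-81.2 -40. ]]
scene [515.9 164.1   9.9   3.7  29.4] [[-54.0, -53.0], [-53.0, -57.0], [-44.0, -53.0], [-45.0, -49.0]]
top [485.4 132.9 108.5  23.8  11.2] [[-138.0, -73.0], [-136.0, -97.0], [-28.0, -88.0], [-30.0, -64.0]]
time: 40.83
tool_pos: [490.1, 103.6, 57.6]
tcp_rot: [180.0, 0.0, 96.3]
ft_force: [-0.6, 0.6, 0.4]
finger_gap: 76.8
grip_force: 0.0
tcp [490.1 103.6  57.6] [[ -81.2 -110.1]]
scene [494.7  82.6  39.    5.5   6.3] [[-98.0, -129.0], [-98.0, -134.0], [-59.0, -134.0], [-59.0, -129.0]]Traceback (most recent call last):
  File "<string>", line 3, in <module>
    bar(30)
    ~~~^^^^
  File "h.py", line 36, in bar
    s=eyes.snapshot(n); q=big(masks(s)["blue"],BOX[n]["blue"]); P=ray(s,q,z); b=cv2.boxPoints(cv2.minAreaRect(P[:,:2].astype(np.float32))); print(n,rect(P),pl(b).round().tolist())
                          ~~~^^^^^^^^^^^^^^^^^^^^^^^^^^^^^^^^^
  File "h.py", line 14, in big
    return max(cs,key=cv2.contourArea).reshape(-1,2)
           ~~~^^^^^^^^^^^^^^^^^^^^^^^^
ValueError: max() iterable argument is empty
```

Now I raise the tool clear of the view and check all the positions.

```bash
python3 -m handwheel '{"series": [[[0,0,-5,0,0,0,0.9],[0,0,-11,0,0,0,0.9],[0,0,-14,0,0,0,0.9],[-6,-3,-14,0,0,0,0.9],[-12,-6,-14,0,0,0,0.9],[-18,-6,-14,0,0,0,0.9],[-24,-6,-14,0,0,0,0.9],[-28,-6,-14,0,0,0,0.9],[-28,-6,-14,0,0,0,0.9]]]}'
python3 - <<'E'
from h import *
Z["blue"]=25; Z["brown"]=30
BOX["scene"]["pale"]=(188,250,225,285)
measure(); 
for n in ("top","scene"):
    s=eyes.snapshot(n); m=masks(s)
    for k,z in (("blue",25),("brown",30)):
        P=pl(ray(s,big(m[k],BOX[n][k]),z)); print(n,k,P.min(0).round(),P.max(0).round())
E
```

```text
time: 42.05
tool_pos: [460.9, -183.5, 197.4]
tcp_rot: [-180.0, 0.0, 96.1]
ft_force: [0.0, 0.8, -0.2]
finger_gap: 76.9
grip_force: 0.0
top red [578.3  45.1 305.3 163.2   6.3] 580 [218 155 292 278]
top blue [490.7  91.8 109.1  19.    6.4] 92 [232 230 242 271]
top brown [652.1  65.9 123.  123.5   0.7] 134 [225 168 271 213]
top pale [553.8 227.5  17.2  69.6   7. ] 65 [166 218 194 227]
top grey [560.4 228.  312.2 204.5   6.3] 398 [140 158 227 284]
scene red [566.9  57.2 327.4 185.7   5.9] 502 [193 175 334 291]
scene blue [510.6  81.   86.7   7.3   6.6] 60 [257 251 286 272]
scene brown [620.9  50.6  58.1 113.9  36.1] 204 [234 208 260 245]
scene pale [555.1 228.   17.8  73.5   7.2] 59 [191 253 219 278]
scene grey [574.  223.1 310.7 189.8   5.2] 352 [126 204 282 336]
top blue [-136. -131.] [ -27. -113.]
top brown [  13. -227.] [ 139. -103.]
scene blue [-107. -139.] [ -20. -131.]
scene brown [   6. -216.] [ 124. -128.]
```

The disc is flat in the bin (plate y -227…-103). The offcut is in the bin by its near wall (y -131…-113, x -136…-27), 18 mm or more from the plate edge. The block is at its starting position (553.8, 227.5), so I hand in.

```bash
python3 -c "
from bench import r
print(r.hand_in())"
```

```text
the job is handed in; nothing more can be done
None
```

I handed the job in at about 42 s on the clock: the brown disc and the blue offcut are both in the red bin, the gauge block has not moved in the camera images, and the highest force I read was about 20 N. The hand-in returned no verdict, and I did not re-measure the tin, crank or tape.

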